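Call the apprentice and point out the next polishing wheels

ROBOT

A 6-joint arm with a two-finger parallel gripper is mounted at the origin on the work surface. World frame = base frame: x ahead of the robot, y to its left, z up, the work surface at z = 0. Lengths are in mm, angles in degrees, forces in N, time in s.
With the tool pointing down it reaches from about 300 to 850 mm from the base axis. Payload 4.2 kg.
Tool frame: the origin (TCP) lies between the finger pads, 19 mm behind the fingertips; this is the grasp point; z points along the fingers, y is the line along which they close (so a half turn about z gives the same grasp; the last joint's range is limited). The gripper opens to 91 mm and grips with 3 to 60 N. Pads are 32 mm wide; open, the fingers measure 118 mm over their backs; the gripper's body (76 mm by 178 mm) begins 60 mm behind the grasp point.
Start: joints at [72.938, 18.312, 89.639, -0, 72.044, -1.146], TCP at [157.69, 552.969, 232.776] pointing down, gripper open.
Joint ranges: [-177.97, 177.97], [-48.28, 115.42], [12.27, 149.76], [-77.06, 257.06], [2.81, 150.46], [-146.56, 146.56]. Speed limits (degrees/s): [147.25, 147.25, 180, 180, 180, 180].

INTERFACE

Orientations are given as [roll, pitch, yaw] about the fixed x, y, z axes, in that order (R = Rz(yaw) Ry(pitch) Rx(roll)).
In Python, from workcell import env gives the robot as it stands.
- The arm moves only by the tool send_rows, never from a script. Its argument "steps" is a list that holds one entry, the list of rows, each a list of 5 numbers: the shift along the tool's x, y, z scaled (see below), then the turn about the tool's z scaled (see below), then the opening, from 0 (shut) to 1 (fully open). In form: [[[dx, dy, dz, yaw, fingers], ...]]. A call has 1 to 5 rows; each row shifts and turns the commanded pose from where the row before left it, along the tool's axes as they then stand; what a row does not reach is not made up. The controller multiplies each number of a shift by 0.04 m and each number of a turn by 0.12 rad. A row lasts 1/12 s, in which the tool goes at most 41.7 mm and 7.16 degrees, less where a joint would pass 70% of its speed; a pose out of reach is approached as far as the arm can. A call with a number of a shift or a turn outside -1 to 1 is refused whole. A call with a gripper value outside its range is refused whole. The fingers move at their own pace and stop on an object; "squeeze" is the grip in N (left out, the last holds). Time passes only in rows, so rows that do not move let the fingers close. It gives the time, the measured TCP pose, the force, the opening and the grip force at its end, in the units of the state.
- env.state(): the state, without advancing time (a new reading comes with each control period).
- env.grab_frame(name): name is "side" or "top"; returns a dict with "pixels" (384x512x3 uint8, red, green, blue), "depth" (384x512 float32, mm along the optical axis (not along the pixel's ray), 0 where there is no reading), "intrinsics" (3x3 intrinsics, pixels), "cam_to_world" (4x4, takes a point from camera to world coordinates). Camera axes: x right, y down, z forward; pixel columns grow to the right and rows downward; lengths in mm; the calibration is good to about 2 mm. A picture is of the moment at which its call begins.
- env.job_done(): hands the job in; it is judged then, once.
The state is a dict: "time_s": time; "qpos": joint angles; "qvel": joint speeds; "effort": joint torques, N m; "ee_pos": TCP position; "ee_rot": TCP orientation; "force": force on the tool from outside, world axes, zero at the start; "torque": the same for the moment, N m; "gripper_width": finger opening in mm; "gripper_force": force on a finger pad.
Only numpy, scipy, OpenCV 4.12 (cv2) and the standard library are available. Lean on these libraries where they do the work, as an engineer would, in place of code of your own. Each camera call takes 0.05 s, during which the arm holds its last target. There are 200 camera calls.

TASK

Press the green call button all the way down and let it come up again, then show the apprentice the next two polishing wheels: point straight down at the yellow wheel with the fingertips just above it (one to three centimetres) and stay there for two seconds, then do the same at the blue wheel and finish still pointing at it. Touch nothing but the green button, lift nothing, leave the red button alone, and do not dip the fingertips over any of the other wheels: travel well above them.

Things in the scene. Friction and masses are not known exactly. Their poses are not given: they have to be found in the camera images.
- stand: round grey stand for polishing wheels, fixed to the bench: a disc 200 mm across and 30 mm high, with five small steel sockets 72 degrees apart on a circle of radius 75 mm (rims 54 mm above the bench) and a tool cup in the middle, 60 mm across, with burrs and small tools that reach 117 mm above the bench. Origin: centre of its underside, z up; may be turned any way
- call (a joint): push of the green call button: 0 released, 0.006 m fully down; a spring returns it; fully down takes about 5 N, straight down
- call_top (a point): centre of the top of the green call button, a round green button 36 mm across on a round black housing 52 mm across and 12 mm high, fixed to the bench; its top is 22 mm above the bench when up, and it is pressed straight down
- stop (a joint): push of the red stop button (bystander): 0 released, 0.006 m fully down
- stop_top (a point): centre of the top of the red stop button (bystander), the same shape as the green one, on its own black housing; leave alone
- yellow_wheel: yellow polishing wheel: flat yellow disc 36 mm across and 8 mm thick, lying level on top of an upright steel shank 6 mm thick, standing loosely in one of the stand's sockets; 52 mm tall, about 20 g. Origin: foot of the shank, z up along it
- yellow_wheel_top (a point): centre of the top of the yellow wheel (its small brass screw head), about 85 mm above the bench
- blue_wheel: blue polishing wheel: flat blue disc 36 mm across and 8 mm thick, lying level on top of an upright steel shank 6 mm thick, standing loosely in one of the stand's sockets; 52 mm tall, about 20 g. Origin: foot of the shank, z up along it
- blue_wheel_top (a point): centre of the top of the blue wheel (its small brass screw head), about 85 mm above the bench
- red_wheel: red polishing wheel (bystander): flat red disc 36 mm across and 8 mm thick, lying level on top of an upright steel shank 6 mm thick, standing loosely in one of the stand's sockets; 52 mm tall, about 20 g. Origin: foot of the shank, z up along it
- red_wheel_top (a point): centre of the top of the red wheel (its small brass screw head), about 85 mm above the bench
- green_wheel: green polishing wheel (bystander): flat green disc 36 mm across and 8 mm thick, lying level on top of an upright steel shank 6 mm thick, standing loosely in one of the stand's sockets; 52 mm tall, about 20 g. Origin: foot of the shank, z up along it
- green_wheel_top (a point): centre of the top of the green wheel (its small brass screw head), about 85 mm above the bench
- white_wheel: white polishing wheel (bystander): flat white disc 36 mm across and 8 mm thick, lying level on top of an upright steel shank 6 mm thick, standing loosely in one of the stand's sockets; 52 mm tall, about 20 g. Origin: foot of the shank, z up along it
- white_wheel_top (a point): centre of the top of the white wheel (its small brass screw head), about 85 mm above the bench
- pumice: bystander: small brown abrasive block 30 x 26 x 24 mm, loose; origin: centre of its underside
- jar: bystander: orange jar with white lid, 48 mm across, 45 mm tall, loose; origin: centre of its underside
- bench_block: bystander: square steel bench block 60 x 60 x 20 mm, loose; origin: centre of its underside
- brush: bystander: bench brush 170 mm long lying on the bench, loose; origin: under its middle, x along it

How it is judged (in metres and radians):
On the way, in this order (a step that is already met when the one before it is completed fails the run):
1. the green call button is pressed all the way down (value of joint call above 0.0048 m), for 0.05 s.
2. the green button has come up again (value of joint call below 0.0015 m), for 0.05 s.
3. the tool points down at the yellow wheel, just above it, for 1.5 s (horizontal distance between the grasp point and yellow_wheel_top below 0.02 m and z of the grasp point in the frame of stand between 0.1052 and 0.1602 m and angle between the grasp point's own z axis and vertical above 2.3 rad), for 1.5 s.
4. then the tool points down at the blue wheel, just above it, for 1.5 s (horizontal distance between the grasp point and blue_wheel_top below 0.02 m and z of the grasp point in the frame of stand between 0.1052 and 0.1602 m and angle between the grasp point's own z axis and vertical above 2.3 rad), for 1.5 s.
At the end, for the whole second after the job is handed in: The TCP is still above the blue wheel: within 20 mm of its centre, 20 to 75 mm above its top, tool within 48 degrees of straight down. Both buttons are up (within 1.5 mm), all five wheels stand upright (0.25 rad) and still, and no wheel or loose thing has moved 10 mm (all of step 4 and value of joint each of call, stop below 0.0015 m and distance of each of yellow_wheel, blue_wheel, red_wheel, green_wheel, white_wheel, pumice, jar, bench_block, brush from where it was at the start of the episode below 0.01 m and angle between each of yellow_wheel, blue_wheel, red_wheel, green_wheel, white_wheel's own z axis and vertical below 0.25 rad and linear speed of each of yellow_wheel, blue_wheel, red_wheel, green_wheel, white_wheel below 0.02 m/s); the robot touches nothing.
It fails at once if the red stop button is pressed (value of joint stop above 0.002 m).
It fails at once if the robot touches anything other than the green button (horizontal distance between the grasp point and call_top above 0.05 m and contact force between any of the fingers, the arm and anything else above 0.5 N).
It fails at once if a wheel or a bystander is lifted, carried or pushed by more than 10 mm (distance of any of yellow_wheel, blue_wheel, red_wheel, green_wheel, white_wheel, pumice, jar, bench_block, brush from where it was at the start of the episode above 0.01 m).
It fails at once if the tool points at the red, green or white wheel: TCP within 15 mm of its centre horizontally and less than 50 mm above its top ((horizontal distance between the grasp point and red_wheel_top below 0.015 m and z of the grasp point in the frame of stand between -0.0148 and 0.1352 m) or (horizontal distance between the grasp point and green_wheel_top below 0.015 m and z of the grasp point in the frame of stand between -0.0148 and 0.1352 m) or (horizontal distance between the grasp point and white_wheel_top below 0.015 m and z of the grasp point in the frame of stand between -0.0148 and 0.1352 m)).
It also fails if it takes over 54 s, if anything falls off the work surface, if the arm or the gripper's body presses on something with over 40 N, if the wrist force passes 120 N, or if a joint passes its speed limit or range.

## Working session

There is one attempt and no reset: what is moved stays moved. The work goes in short steps, Python scripts to look and compute and a tool call to move; the robot and the scene stay as the last step left them, time stands still between calls to the robot, and variables do not carry over. Pictures are saved under pics/ and viewed, at most 10 in all, crops included, and the job is handed in when it is done.

Besides the shell and the picture viewer there is one more tool, called after ">>>" as name([rows], argument=value, ...), one row to a line, values as JSON. send_rows: Moves the arm, as the interface text tells. Shifts and turns lie within -1 to 1; 1 stands for 0.04 m of shift or 0.12 rad of turn. Its arguments: {"type":"object","properties":{"steps":{"type":"array"},"squeeze":{"type":"number"}},"required":["steps"]}

```bash
mkdir -p pics; ls; python3 - <<'E'
from workcell import env
import cv2,numpy as np
for n in("top","side"):
    f=env.grab_frame(n); cv2.imwrite(f"pics/{n}0.png",f["pixels"][:,:,::-1]); np.savez(f"{n}0.npz",**f)
    print(f["intrinsics"],f["cam_to_world"])
print(env.state())
E
```

```text
pics
[[447.0057866    0.         254.89196725]
 [  0.         447.0057866  188.66929317]
 [  0.           0.           1.        ]] [[ 1.18703998e-02 -9.94104649e-01  1.07773099e-01  4.70963403e+02]
 [-9.99909348e-01 -1.11159880e-02  7.59807728e-03  7.13036633e+01]
 [-6.35527946e-03 -1.07853522e-01 -9.94146482e-01  1.10783871e+03]
 [ 0.00000000e+00  0.00000000e+00  0.00000000e+00  1.00000000e+00]]
[[483.16136541   0.         257.41226536]
 [  0.         483.16136541 189.12934269]
 [  0.           0.           1.        ]] [[ 9.88015876e-01 -1.16408162e-01  1.01359599e-01  4.25730915e+02]
 [-1.52921068e-01 -6.49006295e-01  7.45255644e-01 -9.92261988e+02]
 [-2.09708216e-02 -7.51824427e-01 -6.59029784e-01  1.05111635e+03]
 [ 0.00000000e+00  0.00000000e+00  0.00000000e+00  1.00000000e+00]]
{'time_s': 0.1, 'qpos': array([ 7.29388654e+01,  1.83472901e+01,  8.96990350e+01,  2.90511191e-04,
        7.20441009e+01, -1.14406388e+00]), 'qvel': array([-0.03723884, -0.14440767, -0.11560123, -0.02828217,  0.03927756,
       -0.04268202]), 'effort': array([ 2.15467285e-04, -4.13333344e+01, -2.32511115e+01,  7.31171854e-02,
        4.20920039e-02, -4.45353749e-05]), 'ee_pos': array([157.54771755, 552.55757688, 232.01381201]), 'ee_rot': array([-1.79909598e+02, -2.08164090e-03,  1.64082838e+02]), 'force': array([ 0.64397462, -0.8232208 , -0.35401723]), 'torque': array([ 0.02462223, -0.020994  , -0.01584807]), 'gripper_force': 0.0, 'gripper_width': 91.39102009241056}
```

View pics/top0.png

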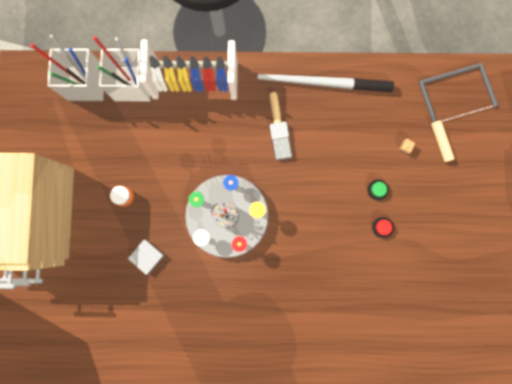

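View pics/side0.png

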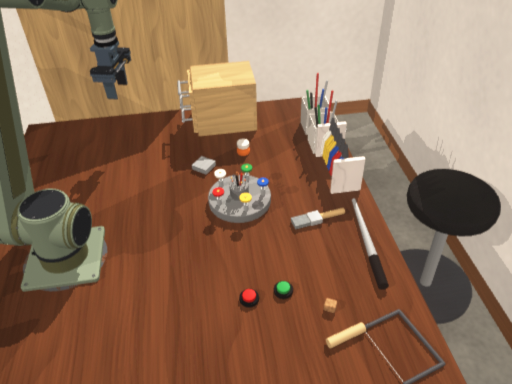

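The top view shows the green button at about (379,190) and the red one at (384,227). The wheels are blue (231,183), yellow (257,210), red (239,244), white (201,238) and green (196,200). The side view shows the same layout, plus a wooden cabinet near the arm's start position. Next I'll turn these into positions.

```bash
cat > loc.py <<'E'
import numpy as np,cv2
def ray(f,u,v,z):
    K,T=f["intrinsics"],f["cam_to_world"]; d=T[:3,:3]@np.linalg.solve(K,[u,v,1.]); o=T[:3,3]
    return o+d*(z-o[2])/d[2]
def dep(f,u,v):
    K,T=f["intrinsics"],f["cam_to_world"]; return T[:3,:3]@(np.linalg.solve(K,[u,v,1.])*f["depth"][int(round(v)),int(round(u))])+T[:3,3]
def blob(f,seed,h,r=11):
    hsv=cv2.cvtColor(np.ascontiguousarray(f["pixels"]),cv2.COLOR_RGB2HSV).astype(int)
    H=np.minimum(abs(hsv[...,0]-h),180-abs(hsv[...,0]-h)) if h is not None else 0
    m=((H<12)&(hsv[...,1]>150)&(hsv[...,2]>90)) if h is not None else ((hsv[...,1]<40)&(hsv[...,2]>225))
    y,x=np.mgrid[:m.shape[0],:m.shape[1]]; m&=np.hypot(x-seed[0],y-seed[1])<r
    c=max(cv2.findContours(m.astype(np.uint8),0,2)[0],key=len)
    return (*cv2.minEnclosingCircle(c)[0],int(m.sum()))
E
python3 - <<'E'
from loc import *
T,S=np.load("top0.npz"),np.load("side0.npz")
for n,t,s,h,z in[("call",(379,190),(284,288),65,22),("stop",(384,227),(249,296),0,22),("yellow",(257,210),(246,198),29,85),("blue",(231,183),(263,182),113,85),("red",(239,244),(218,192),0,85),("green",(196,200),(247,168),65,85),("white",(201,238),(220,174),None,85)]:
    for f,p in((T,t),(S,s)):
        try: u,v,a=blob(f,p,h); print(n,round(u,1),round(v,1),a,ray(f,u,v,z).round(1),dep(f,u,v).round(1))
        except ValueError: print(n,"none")
# obstacles: cabinet height etc
K,M=T["intrinsics"],T["cam_to_world"]; d=T["depth"]; v,u=np.mgrid[:384,:512]
P=np.einsum('ij,jhw->hwi',M[:3,:3],np.stack([(u-K[0,2])/K[0,0]*d,(v-K[1,2])/K[1,1]*d,d]))+M[:3,3]
hi=P[(P[...,2]>130)&(d>0)]
for y0 in range(-600,800,100):
    q=hi[(hi[:,1]>=y0)&(hi[:,1]<y0+100)]
    if len(q): print(y0,len(q),q.min(0).round(),q.max(0).round())
E
```

```text
call none
call 282.9 287.0 84 [ 590.2 -225.    22. ] [ 590.1 -225.5   22.7]
stop 384.0 227.0 229 [ 499.  -233.5   22. ] [ 499.  -233.9   20.5]
stop 249.0 294.0 234 [ 499.5 -232.1   22. ] [ 499.7 -230.1   19.2]
yellow none
yellow 245.0 197.0 82 [532.4  71.6  85. ] [532.6  73.3  83.5]
blue 230.6 182.1 75 [596.5 135.3  85. ] [596.8 135.5  82.1]
blue 262.5 181.5 51 [595.3 132.8  85. ] [595.1 131.4  86.2]
red 238.8 243.7 120 [455.7 114.1  85. ] [455.7 114.   87.7]
red 218.0 192.0 89 [455.  108.3  85. ] [455.  107.4  85.8]
green none
green 246.1 167.5 26 [554.8 210.4  85. ] [554.9 211.2  84.4]
white 201.0 238.0 302 [467.5 200.4  85. ] [467.5 200.3  85.8]
white 219.9 173.0 71 [469.2 197.7  85. ] [469.1 194.5  87.6]
100 240 [818. 132. 130.] [917. 200. 173.]
200 238 [852. 200. 130.] [868. 293. 176.]
300 306 [820. 303. 130.] [916. 396. 196.]
400 209 [827. 412. 130.] [889. 499. 210.]
500 5544 [359. 515. 130.] [897. 600. 210.]
600 121 [359. 600. 161.] [638. 608. 203.]
```

```bash
python3 - <<'E'
from loc import *
from scipy.optimize import least_squares
T,S=np.load("top0.npz"),np.load("side0.npz")
print("call",ray(T,379,189.5,22).round(1))
for n,p,z in(("yellow",(257.5,210),85),("green",(196.5,199.5),85)): print(n,ray(T,*p,z).round(1))
top={"y":ray(T,257.5,210,85)[:2],"b":[596.5,135.3],"g":ray(T,196.5,199.5,85)[:2],"w":[467.5,200.4],"r":[455.7,114.1]}
side={"y":[532.4,71.6],"b":[595.3,132.8],"g":[554.8,210.4],"w":[469.2,197.7],"r":[455,108.3]}
for o in(top,side):
    k=np.arange(5)*2*np.pi/5; A=np.array([o[c] for c in "ybgwr"])
    for s in(1,-1):
        g=lambda p:p[:2]+75*np.c_[np.cos(p[2]+s*k),np.sin(p[2]+s*k)]
        r=least_squares(lambda p:(g(p)-A).ravel(),[525,140,-1.4]); 
        if r.cost<500: print(s,r.x,r.cost,g(r.x)[:2].round(1))
E
```

```text
call [ 590.  -223.1   22. ]
yellow [532.8  72.6  85. ]
green [555.3 213.   85. ]
1 [521.56149533 147.06865103  -1.41540065] 2.635698666655928 [[533.2  73. ]
 [595.6 135.2]]
1 [521.34       144.16        -1.41096333] 3.9760313924645834 [[533.3  70.1]
 [595.4 132.6]]
```

>>> send_rows([
  [[0, 0, -0.5, 0, 0.08], [0, 0, -0.5, 0, 0.08], [0, -0.5, 0, 0, 0.08], [0, -0.5, 0, 0, 0.08], [0, -0.5, 0, 0, 0.08]],
])

```text
time_s: 0.52
ee_pos: [141.0, 494.5, 272.5]
ee_rot: [-180.0, 0.0, 164.1]
force: [-0.7, -0.3, -0.4]
gripper_width: 61.1
gripper_force: 0.0
```

>>> send_rows([
  [[-0.7, -0.63, 0, 0, 0.08], [-0.7, -0.63, 0, 0, 0.08], [-0.7, -0.63, 0, 0, 0.08], [-0.7, -0.63, 0, 0, 0.08], [-0.7, -0.63, 0, 0, 0.08]],
])

```text
time_s: 0.93
ee_pos: [241.6, 333.9, 272.5]
ee_rot: [-180.0, 0.0, 164.1]
force: [0.4, 0.3, 0.3]
gripper_width: 27.5
gripper_force: 0.0
```

>>> send_rows([
  [[-0.7, -0.63, 0, 0, 0.08], [-0.7, -0.63, 0, 0, 0.08], [-0.7, -0.63, 0, 0, 0.08], [-0.7, -0.63, 0, 0, 0.08], [-0.7, -0.63, 0, 0, 0.08]],
])

```text
time_s: 1.35
ee_pos: [341.7, 174.3, 272.6]
ee_rot: [180.0, 0.0, 164.1]
force: [0.9, -0.1, -0.9]
gripper_width: 7.3
gripper_force: 0.0
```

>>> send_rows([
  [[-0.7, -0.63, 0, 0, 0.08], [-0.7, -0.63, 0, 0, 0.08], [-0.7, -0.63, 0, 0, 0.08], [-0.7, -0.63, 0, 0, 0.08], [-0.7, -0.63, 0, 0, 0.08]],
])

```text
time_s: 1.77
ee_pos: [441.8, 14.7, 272.5]
ee_rot: [180.0, -0.0, 164.1]
force: [0.7, 0.3, 0.2]
gripper_width: 7.4
gripper_force: 0.0
```

>>> send_rows([
  [[-0.7, -0.63, 0, 0, 0.08], [-0.7, -0.63, 0, 0, 0.08], [-0.7, -0.63, 0, 0, 0.08], [-0.7, -0.63, 0, 0, 0.08], [0, 0, 0, 0, 0.08]],
])

```text
time_s: 2.18
ee_pos: [524.4, -116.2, 271.5]
ee_rot: [-179.9, 0.1, 163.8]
force: [0.6, -0.5, 0.4]
gripper_width: 7.3
gripper_force: 0.0
```

>>> send_rows([
  [[-0.58, -0.54, 0, 0, 0.08], [-0.58, -0.54, 0, 0, 0.08], [-0.58, -0.54, 0, 0, 0.08], [-0.58, -0.54, 0, 0, 0.08], [0, 0, 0, 0, 0.08]],
])

```text
time_s: 2.6
ee_pos: [589.0, -223.7, 271.0]
ee_rot: [-179.9, 0.0, 163.9]
force: [-0.4, -0.1, -0.0]
gripper_width: 7.8
gripper_force: 0.0
```

>>> send_rows([
  [[0, 0, 0.9, 0, 0.08], [0, 0, 0.9, 0, 0.08], [0, 0, 0.9, 0, 0.08], [0, 0, 0.8, 0, 0.08], [0, 0, 0, 0, 0.08]],
])

```text
time_s: 3.02
ee_pos: [582.2, -217.0, 125.6]
ee_rot: [179.9, -0.9, 164.1]
force: [-0.8, 0.6, -0.0]
gripper_width: 7.3
gripper_force: 0.0
```

```bash
python3 - <<'E'
from workcell import env
import cv2,numpy as np
from loc import *
f=env.grab_frame("side"); print(env.state()["ee_pos"])
g=env.grab_frame("top")
a=cv2.resize(f["pixels"][200:330,200:340],None,fx=4,fy=4)[:520]; b=cv2.resize(g["pixels"][130:260,330:390],None,fx=4,fy=4)
cv2.imwrite("pics/pre.png",np.hstack([a,b])[:,:,::-1])
E
```

```text
[ 584.45453751 -217.93202638  129.41638124]
```

View pics/pre.png

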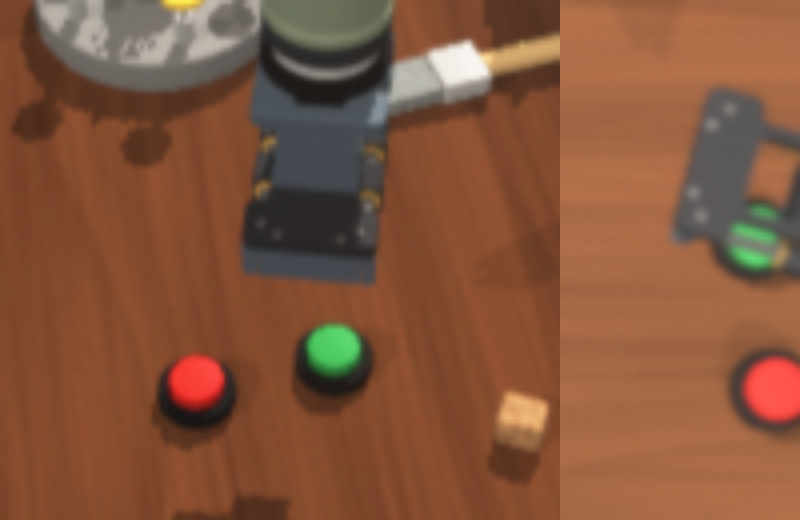

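The picture shows the closed fingers hanging above the green button (about (335,350) in the crop), well clear of the red one. I'll let the arm settle, then correct.

>>> send_rows([
  [[0, 0, 0, 0, 0.08], [0, 0, 0, 0, 0.08]],
])

```text
time_s: 3.28
ee_pos: [588.6, -220.0, 135.6]
ee_rot: [-180.0, 0.3, 164.1]
force: [0.1, -0.1, 0.5]
gripper_width: 7.4
gripper_force: 0.0
```

>>> send_rows([
  [[0, 0, 0, 0, 0.08], [0, 0, 0, 0, 0.08], [0, 0, 0, 0, 0.08]],
])

```text
time_s: 3.53
ee_pos: [587.5, -219.7, 133.9]
ee_rot: [-180.0, 0.1, 164.1]
force: [1.0, -0.3, 0.9]
gripper_width: 7.0
gripper_force: 0.0
```

>>> send_rows([
  [[-0.09, -0.09, 0.4, 0, 0.08], [0, 0, 0.4, 0, 0.08], [0, 0, 0.4, 0, 0.08], [0, 0, 0.4, 0, 0.08], [0, 0, 0.2, 0, 0.08]],
])

```text
time_s: 3.95
ee_pos: [588.7, -223.8, 59.1]
ee_rot: [180.0, -0.1, 164.1]
force: [-0.5, -0.1, 0.2]
gripper_width: 7.1
gripper_force: 0.0
```

>>> send_rows([
  [[0, 0, 0, 0, 0.08], [0, 0, 0, 0, 0.08], [0, 0, 0, 0, 0.08]],
])

```text
time_s: 4.2
ee_pos: [590.3, -224.3, 61.8]
ee_rot: [-180.0, 0.1, 164.1]
force: [0.4, -0.1, 0.8]
gripper_width: 7.3
gripper_force: 0.0
```

>>> send_rows([
  [[0, 0, 0.2, 0, 0.08], [0, 0, 0.2, 0, 0.08], [0, 0, 0.15, 0, 0.08], [0, 0, 0.1, 0, 0.08], [0, 0, 0.05, 0, 0.08]],
])

```text
time_s: 4.62
ee_pos: [589.8, -224.1, 34.8]
ee_rot: [180.0, 0.0, 164.1]
force: [-5.9, 1.9, 26.2]
gripper_width: 7.3
gripper_force: 13.1
```

>>> send_rows([
  [[0, 0, 0, 0, 0.08], [0, 0, 0, 0, 0.08]],
])

```text
time_s: 4.78
ee_pos: [589.7, -224.1, 34.9]
ee_rot: [-180.0, 0.1, 164.1]
force: [-3.8, 0.9, 14.8]
gripper_width: 7.2
gripper_force: 7.2
```

>>> send_rows([
  [[0, 0, -0.3, 0, 0.08], [0, 0, -0.6, 0, 0.08], [0, 0, -0.8, 0, 0.08], [0, 0, -0.9, 0, 0.08], [0, 0, -0.9, 0, 0.08]],
])

```text
time_s: 5.2
ee_pos: [588.9, -223.8, 173.5]
ee_rot: [180.0, -0.1, 164.1]
force: [1.0, 0.4, 0.7]
gripper_width: 6.9
gripper_force: 0.0
```

>>> send_rows([
  [[0, 0, -0.8, 0, 0.08], [0, 0, -0.5, 0, 0.08], [0, 0, 0, 0, 0.08], [0, 0, 0, 0, 0.08]],
])

```text
time_s: 5.53
ee_pos: [589.8, -224.1, 225.6]
ee_rot: [-180.0, 0.1, 164.1]
force: [-0.4, 0.4, -0.9]
gripper_width: 7.4
gripper_force: 0.0
```

```bash
python3 - <<'E'
from workcell import env
import cv2,numpy as np
f=env.grab_frame("side")
a=cv2.resize(f["pixels"][140:330,190:350],None,fx=3,fy=3)
cv2.imwrite("pics/up.png",a[:,:,::-1]); print(f["depth"][284:291,280:287].round(1)[3], np.load("side0.npz")["depth"][287,280:287].round(1))
E
```

```text
[1264.6 1269.5 1272.2 1265.7 1268.2 1268.  1264.9] [1267.7 1270.5 1268.7 1265.8 1266.4 1270.3 1261.7]
```

View pics/up.png

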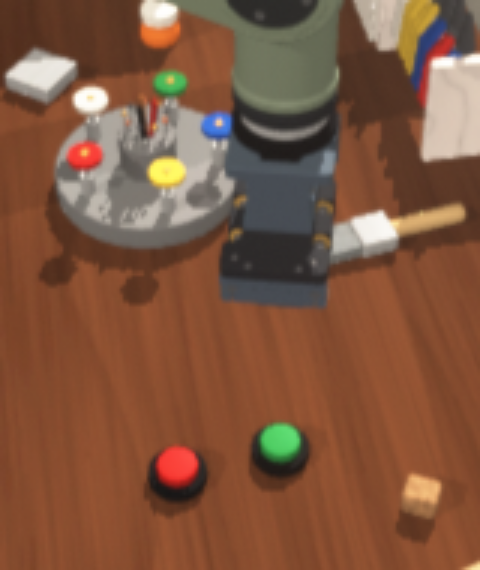

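The green button at about (281,443) in the crop is up again, and all five wheels are still standing. The yellow wheel is at (167,172). I'll travel to it at this height.

>>> send_rows([
  [[0.37, 0.74, 0, 0, 0.08], [0.37, 0.74, 0, 0, 0.08], [0.37, 0.74, 0, 0, 0.08], [0.37, 0.74, 0, 0, 0.08], [0.37, 0.74, 0, 0, 0.08]],
])

```text
time_s: 6.0
ee_pos: [557.3, -60.0, 222.2]
ee_rot: [-180.0, -0.3, 164.1]
force: [0.4, -0.2, 0.2]
gripper_width: 7.1
gripper_force: 0.0
```

>>> send_rows([
  [[0.37, 0.74, 0, 0, 0.08], [0.37, 0.74, 0, 0, 0.08], [0.37, 0.74, 0, 0, 0.08], [0.37, 0.74, 0, 0, 0.08], [0, 0, 0, 0, 0.08]],
])

```text
time_s: 6.42
ee_pos: [532.1, 73.3, 222.5]
ee_rot: [179.9, -0.3, 164.3]
force: [0.7, -0.3, 0.4]
gripper_width: 7.2
gripper_force: 0.0
```

>>> send_rows([
  [[0, 0, 0, 0, 0.08], [0, 0, 0, 0, 0.08], [0, 0, 0, 0, 0.08]],
])

```text
time_s: 6.67
ee_pos: [534.3, 67.6, 223.7]
ee_rot: [-179.9, -0.1, 164.0]
force: [-0.6, 0.4, 0.7]
gripper_width: 7.2
gripper_force: 0.0
```

>>> send_rows([
  [[0.06, 0.09, 0.4, 0, 0.08], [0, 0, 0.5, 0, 0.08], [0, 0, 0.5, 0, 0.08], [0, 0, 0.4, 0, 0.08], [0, 0, 0.3, 0, 0.08]],
])

```text
time_s: 7.08
ee_pos: [532.6, 71.2, 138.8]
ee_rot: [-179.9, -0.1, 164.0]
force: [-0.3, -0.1, -0.4]
gripper_width: 7.3
gripper_force: 0.0
```

>>> send_rows([
  [[0, 0, 0.2, 0, 0.08], [0, 0, 0.1, 0, 0.08], [0, 0, 0, 0, 0.08]],
])

```text
time_s: 7.33
ee_pos: [533.0, 72.0, 128.0]
ee_rot: [-180.0, -0.1, 164.0]
force: [-0.8, 0.3, -0.1]
gripper_width: 7.1
gripper_force: 0.0
```

```bash
python3 - <<'E'
from workcell import env
import cv2,numpy as np
f=env.grab_frame("side"); g=env.grab_frame("top")
a=cv2.resize(f["pixels"][130:240,180:290],None,fx=4,fy=4); b=cv2.resize(g["pixels"][160:270,180:270],None,fx=4,fy=4)
cv2.imwrite("pics/yel.png",np.hstack([a,b])[:,:,::-1]); print(env.state()["ee_pos"])
E
```

```text
[533.73380032  72.43117297 129.24270034]
```

View pics/yel.png

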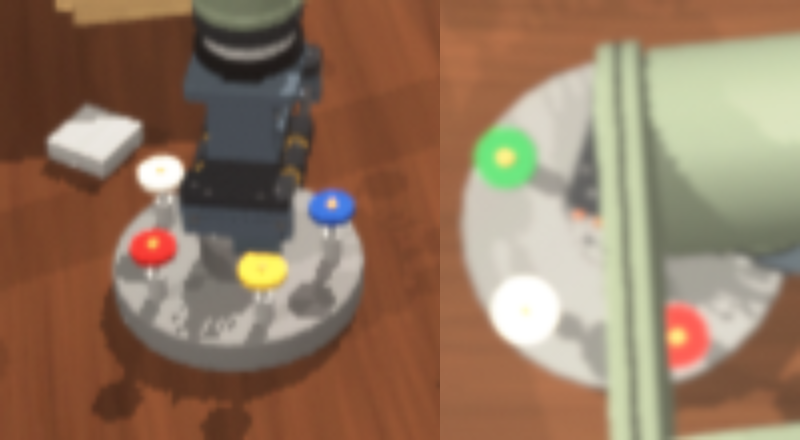

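The side crop shows the yellow wheel at (262,270) with the gripper above it, but its block looks offset. I'll check where the fingertips project before holding here.

```bash
python3 - <<'E'
from workcell import env
from loc import *
f=env.grab_frame("side"); M=np.linalg.inv(f["cam_to_world"]); K=f["intrinsics"]
p=env.state()["ee_pos"]; print(p)
def pr(q):
    c=K@(M[:3,:3]@q+M[:3,3]); return (c[:2]/c[2]-[180,130])*4
print("tip",pr(p-[0,0,19]),"tcp",pr(p),"body",pr(p+[0,0,60]),"wheel",pr(np.array([533,71.5,85])))
for u,v in((240,200),(240,225),(215,225),(240,238),(262,252),(262,262)): print(u,v,dep(f,180+u/4,130+v/4).round(0))
a=cv2.resize(f["pixels"][165:215,215:275],None,fx=10,fy=10,interpolation=cv2.INTER_CUBIC); cv2.imwrite("pics/yel2.png",a[:,:,::-1])
E
```

```text
[533.86220182  72.58358697 129.4867818 ]
tip [260.43068712 241.27887916] tcp [259.44880314 221.76821398] body [256.23048774 157.81822021] wheel [260.7705316  268.01546141]
240 200 [513. -17. 228.]
240 225 [512.  -8. 198.]
215 225 [496.  -3. 197.]
240 238 [518.  61. 126.]
262 252 [533.  61. 110.]
262 262 [535.  77.  86.]
```

View pics/yel2.png

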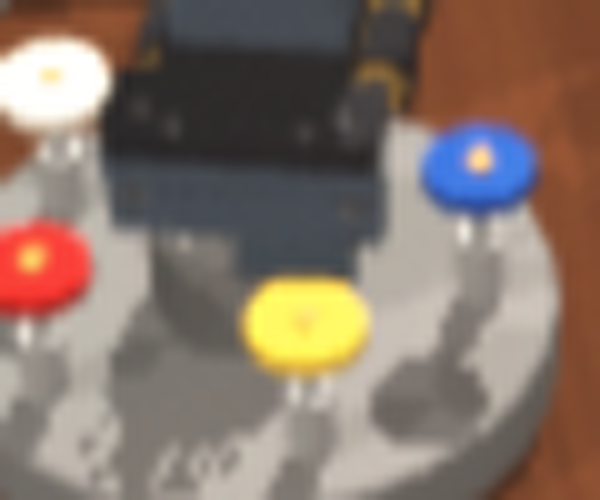

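The enlarged picture shows the fingertips at about (300,270), right above the yellow wheel at (305,320), with depth giving a clearance of about 25 mm. Holding here.

>>> send_rows([
  [[0, 0, 0, 0, 0.08], [0, 0, 0, 0, 0.08], [0, 0, 0, 0, 0.08], [0, 0, 0, 0, 0.08], [0, 0, 0, 0, 0.08]],
])

```text
time_s: 7.9
ee_pos: [533.2, 72.8, 128.9]
ee_rot: [180.0, 0.0, 164.1]
force: [-0.6, -0.5, -0.1]
gripper_width: 7.2
gripper_force: 0.0
```

>>> send_rows([
  [[0, 0, 0, 0, 0.08], [0, 0, 0, 0, 0.08], [0, 0, 0, 0, 0.08], [0, 0, 0, 0, 0.08], [0, 0, 0, 0, 0.08]],
])

```text
time_s: 8.32
ee_pos: [533.2, 72.8, 128.7]
ee_rot: [180.0, -0.0, 164.1]
force: [0.1, -0.7, 0.1]
gripper_width: 7.4
gripper_force: 0.0
```

>>> send_rows([
  [[0, 0, 0, 0, 0.08], [0, 0, 0, 0, 0.08], [0, 0, 0, 0, 0.08], [0, 0, 0, 0, 0.08], [0, 0, 0, 0, 0.08]],
])

```text
time_s: 8.73
ee_pos: [533.2, 72.8, 128.8]
ee_rot: [180.0, 0.0, 164.1]
force: [0.2, -0.1, 0.2]
gripper_width: 7.6
gripper_force: 0.0
```

>>> send_rows([
  [[0, 0, 0, 0, 0.08], [0, 0, 0, 0, 0.08], [0, 0, 0, 0, 0.08], [0, 0, 0, 0, 0.08], [0, 0, 0, 0, 0.08]],
])

```text
time_s: 9.15
ee_pos: [533.2, 72.8, 128.7]
ee_rot: [180.0, -0.0, 164.1]
force: [-0.1, 0.3, 0.2]
gripper_width: 7.2
gripper_force: 0.0
```

>>> send_rows([
  [[0, 0, 0, 0, 0.08], [0, 0, 0, 0, 0.08], [0, 0, 0, 0, 0.08], [0, 0, 0, 0, 0.08], [0, 0, 0, 0, 0.08]],
])

```text
time_s: 9.57
ee_pos: [533.2, 72.8, 128.7]
ee_rot: [180.0, -0.0, 164.1]
force: [-0.0, -0.4, -0.5]
gripper_width: 7.1
gripper_force: 0.0
```

>>> send_rows([
  [[0, 0, -0.4, 0, 0.08], [0, 0, -0.6, 0, 0.08], [0, 0, -0.6, 0, 0.08], [0, 0, -0.4, 0, 0.08], [0, 0, -0.2, 0, 0.08]],
])

```text
time_s: 9.98
ee_pos: [534.3, 72.9, 219.2]
ee_rot: [179.9, 0.2, 164.1]
force: [-0.0, 0.3, -0.6]
gripper_width: 7.0
gripper_force: 0.0
```

>>> send_rows([
  [[-0.27, 0.475, 0, 0, 0.08], [-0.27, 0.475, 0, 0, 0.08], [-0.27, 0.475, 0, 0, 0.08], [-0.27, 0.475, 0, 0, 0.08], [0, 0, 0, 0, 0.08]],
])

```text
time_s: 10.4
ee_pos: [597.7, 136.4, 215.5]
ee_rot: [179.9, 0.0, 164.2]
force: [0.1, -0.8, -0.6]
gripper_width: 7.6
gripper_force: 0.0
```

>>> send_rows([
  [[0, 0, 0, 0, 0.08], [0, 0, 0, 0, 0.08], [0, 0, 0, 0, 0.08], [0, 0, 0, 0, 0.08]],
])

```text
time_s: 10.73
ee_pos: [595.0, 133.4, 216.8]
ee_rot: [-180.0, -0.0, 164.0]
force: [1.0, 0.2, -0.1]
gripper_width: 7.5
gripper_force: 0.0
```

Down 88 mm.

>>> send_rows([
  [[0, 0, 0.4, 0, 0.08], [0, 0, 0.5, 0, 0.08], [0, 0, 0.5, 0, 0.08], [0, 0, 0.4, 0, 0.08], [0, 0, 0.2, 0, 0.08]],
])

```text
time_s: 11.15
ee_pos: [594.1, 133.3, 134.8]
ee_rot: [-179.9, -0.2, 164.1]
force: [-0.4, 0.8, -0.0]
gripper_width: 7.3
gripper_force: 0.0
```

>>> send_rows([
  [[0, 0, 0.15, 0, 0.08], [0, 0, 0.05, 0, 0.08], [0, 0, 0, 0, 0.08], [0, 0, 0, 0, 0.08], [0, 0, 0, 0, 0.08]],
])

```text
time_s: 11.57
ee_pos: [596.2, 134.1, 129.8]
ee_rot: [179.9, 0.1, 164.1]
force: [-0.9, -0.4, 0.2]
gripper_width: 7.2
gripper_force: 0.0
```

```bash
python3 - <<'E'
from workcell import env
import cv2,numpy as np
f=env.grab_frame("side")
a=cv2.resize(f["pixels"][130:230,190:300],None,fx=6,fy=6,interpolation=cv2.INTER_CUBIC)
cv2.imwrite("pics/blue.png",a[:,:,::-1]); print(env.state()["ee_pos"])
E
```

```text
[596.09776814 134.1114627  129.70398668]
```

View pics/blue.png

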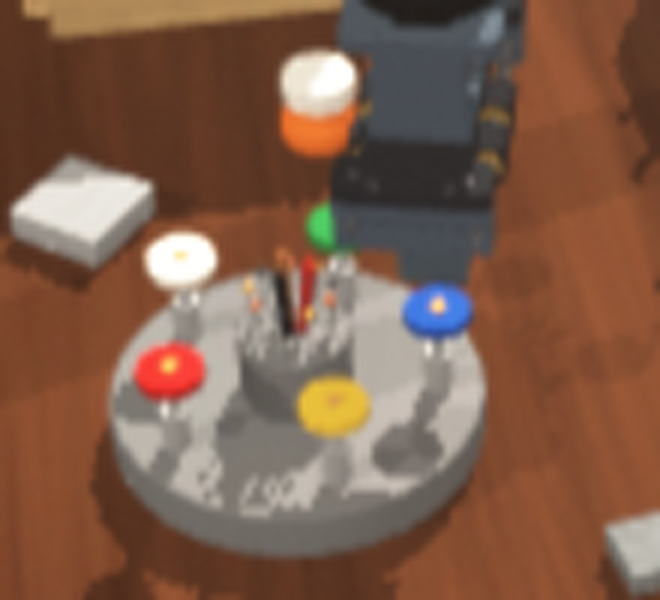

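The picture shows the fingertips at about (435,275), right above the blue wheel at (438,310). All the wheels are standing. I'll hold here, then hand in.

>>> send_rows([
  [[0, 0, 0, 0, 0.08], [0, 0, 0, 0, 0.08], [0, 0, 0, 0, 0.08], [0, 0, 0, 0, 0.08], [0, 0, 0, 0, 0.08]],
])

```text
time_s: 12.03
ee_pos: [595.6, 134.1, 128.8]
ee_rot: [180.0, 0.0, 164.1]
force: [-0.2, -0.3, -0.7]
gripper_width: 7.1
gripper_force: 0.0
```

>>> send_rows([
  [[0, 0, 0, 0, 0.08], [0, 0, 0, 0, 0.08], [0, 0, 0, 0, 0.08], [0, 0, 0, 0, 0.08], [0, 0, 0, 0, 0.08]],
])

```text
time_s: 12.45
ee_pos: [595.6, 134.0, 128.7]
ee_rot: [180.0, -0.0, 164.1]
force: [0.9, 0.8, 0.5]
gripper_width: 7.4
gripper_force: 0.0
```

>>> send_rows([
  [[0, 0, 0, 0, 0.08], [0, 0, 0, 0, 0.08], [0, 0, 0, 0, 0.08], [0, 0, 0, 0, 0.08], [0, 0, 0, 0, 0.08]],
])

```text
time_s: 12.87
ee_pos: [595.6, 134.0, 128.7]
ee_rot: [180.0, 0.0, 164.1]
force: [0.3, -0.2, -0.4]
gripper_width: 7.2
gripper_force: 0.0
```

>>> send_rows([
  [[0, 0, 0, 0, 0.08], [0, 0, 0, 0, 0.08], [0, 0, 0, 0, 0.08], [0, 0, 0, 0, 0.08], [0, 0, 0, 0, 0.08]],
])

```text
time_s: 13.28
ee_pos: [595.6, 134.0, 128.8]
ee_rot: [180.0, -0.0, 164.1]
force: [-0.5, -0.2, -0.1]
gripper_width: 7.2
gripper_force: 0.0
```

>>> send_rows([
  [[0, 0, 0, 0, 0.08], [0, 0, 0, 0, 0.08], [0, 0, 0, 0, 0.08], [0, 0, 0, 0, 0.08], [0, 0, 0, 0, 0.08]],
])

```text
time_s: 13.7
ee_pos: [595.6, 134.0, 128.8]
ee_rot: [180.0, 0.0, 164.1]
force: [0.1, -0.1, -0.0]
gripper_width: 7.0
gripper_force: 0.0
```

```bash
python3 -c "
from workcell import env
print(env.state()['ee_pos']); print(env.job_done())"
```

```text
[595.57505791 134.02538829 128.75415903]
the job is handed in; nothing more can be done
None
```

I pressed the green button fully and let it come back up, held about 25 mm above the yellow wheel and then the blue wheel for just over two seconds each, and handed the job in at about 14 s still pointing at blue; no verdict was returned.

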